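Move a glass cell into the cell changer with sprung tongs

TASK

Take the sprung tongs out of their stand, squeeze them on the upper part of the narrow square glass cell to lift it from the rack, and set the cell fully home, upright, in the square well of the cell changer's carriage; then let go of it and put the tongs back upright, fully down in their stand. The carriage may have been left anywhere in its short travel, so feel for the well gently and press hard on nothing: the cell is glass, to be neither squeezed nor pressed hard, and never to be touched by the gripper itself. Leave the wide cell where it is in the rack.

Things in the scene. Friction and masses are not known exactly. Their poses are not given: they have to be found in the camera images.
- tongs_grip (a point): Sprung tongs, 112 mm tall, upright in the stand: two steel arms hinged under a 22 mm wide top block, about 70 g. Point: midway between the two black grip pads (16 mm wide along x, 26 mm tall), 72 mm above the tips, 40 mm below the top. z up to the top; pads and jaws close along y. Pads at rest 33 mm over their outsides. Carried with open jaws when held at 29.5 to 31 mm; they fall when let out to 33 mm.
- tongs_tip (a point): Centre between the tongs' jaw tips, at the tips' height. Jaws flat, 10 mm wide along x, 3 mm thick, 19 mm tall, 28 mm apart at rest (36 mm outside); 1 mm less over the pads shuts them 3 mm, onto the cell at about 28 mm. Springs: 4 N per pad at first, 13 N at the cell; a third of any further squeeze reaches the cell. 30 to 40 N on the pads holds it well; at 20 N it slips, over 50 N is too hard.
- stand: Fixed grey block that holds the tongs, 44 x 64 mm, 45 mm tall. Origin: centre of its underside; z up. A central slot in its top, 13 mm along x by 40 mm along y, with a 3 mm bevel, goes down to a floor 8 mm above the bench. The open jaws stand on that floor, the tongs closing along the stand's y (either way round); tongs_grip is then 80 mm above the origin.
- rack: Fixed white cell rack, 40 mm (x) by 92 mm (y), 26 mm tall. Origin: centre of its underside, z up. Two wells 20 mm deep: the square one at y = +24 mm holds the narrow cell, the long one at y = -20 mm the wide cell. The cells stand out 25 mm above the rack.
- cell_mid (a point): Narrow square glass cell (cuvette), 12.5 x 12.5 mm, 45 mm tall, about 20 g. Point: its centre, 22.5 mm above its foot. z up; x and y square to its faces, which lie parallel to the rack's sides. To be taken by its upper 16 mm, the jaws on two opposite faces. It breaks if pressed on the changer with more than 12 N.
- wide_cell: The wide glass cell, 12 x 34 mm, 45 mm tall, in the long well of the rack; origin at the centre of its foot. Stays where it is.
- changer: Fixed cell changer: grey bed 80 mm (x) by 150 mm (y), 8 mm thick; two aluminium rails along y (tops at 26 mm) and dark end stops (tops at 30 mm); between the rails the dark grey carriage (see carriage_mid). Origin: centre of the bed's underside, on the bench; z up, the carriage slides along y.
- carriage_mid (a point): Point fixed to the bed: where the well's mouth is with the carriage in mid travel, 44 mm above the bench. Carriage 44 x 46 mm; well in its top 14.5 x 14.5 mm, sides parallel to the bed's, 22 mm deep, 1 mm bevel. The carriage, held by 6 N of friction, stands up to 10 mm either way along y of here: this is NOT reported (x is exact). Cell centre: 44.5 mm above bench when seated, 66.5 mm on the rim.
Mind the look-alikes: they are no part of the job. There is more than one size of the part that bears tongs_grip; the job needs the smallest.

How it is judged:
On the way, in this order (a step that is already met when the one before it is completed fails the run):
1. the tongs are lifted out of their stand (z of tongs_grip in the frame of stand above 0.125 m), for 0.1 s.
2. the narrow cell is lifted clear of the rack, held in the jaws of the tongs (height (world z) of cell_mid above 0.062 m and contact force between tongs and cell above 0.5 N), for 0.2 s.
3. the cell is fully home in the well of the carriage and the tongs have let go of it (z of cell_mid in the frame of changer between 0.041 and 0.0475 m and x of cell_mid in the frame of changer between -0.004 and 0.004 m and y of cell_mid in the frame of changer between -0.013 and 0.013 m and angle between cell_mid's own z axis and vertical below 0.12 rad and contact force between tongs and cell below 0.05 N), for 0.2 s.
At the end, for the whole second after the job is handed in: The narrow cell stands in the carriage well, on its floor to 3 mm, tilted under 0.12 rad, free of the tongs and at rest; the tongs stand in their stand, within 12 mm of its middle, not more than 4 mm above fully down, tilted under 0.15 rad, at rest (all of step 3 and horizontal distance between tongs_grip and stand below 0.012 m and z of tongs_grip in the frame of stand below 0.084 m and angle between tongs_grip's own z axis and vertical below 0.15 rad and linear speed of each of cell, tongs below 0.02 m/s); the robot touches nothing.
It fails at once if the gripper or the arm touches the glass cell (contact force between any of the fingers, the arm and cell above 0.3 N).
It fails at once if the tongs squeeze or push the cell with more than 24 N in all (contact force between tongs and cell above 24 N).
It fails at once if the cell is pressed on the changer with more than 12 N (contact force between cell and changer above 12 N).
It fails at once if the tongs or the gripper push on the changer with more than 20 N (contact force between any of tongs, the arm, the fingers and changer above 20 N).
It fails at once if the wide cell is moved more than 10 mm (distance of wide_cell from where it was at the start of the episode above 0.01 m).
It also fails if it takes over 72 s, if anything falls off the work surface, if the arm or the gripper's body presses on something with over 40 N, if the wrist force passes 120 N, or if a joint passes its speed limit or range.

ROBOT

A 6-joint arm with a two-finger parallel gripper is mounted at the origin on a cart in front of the work surface, level with it; the furniture and walls round the work are solid. World frame = base frame: x ahead of the robot, y to its left, z up, the work surface at z = 0. Lengths are in m, angles in rad, forces in N, time in s.
With the tool pointing down it reaches from about 0.325 to 0.875 m from the base axis. Payload 4.4 kg.
Tool frame: the origin (TCP) lies midway between the tips of the shut fingers; the grasp point (between the pads) lies 19 mm behind it; z points along the fingers, y is the line along which they close (so a half turn about z gives the same grasp; the last joint's range is limited). The gripper opens to 85 mm and grips with 20 to 120 N. Pads are 22 mm wide; open, the fingers measure 114 mm over their backs; the gripper's body (76 mm by 85 mm) begins 54 mm behind the grasp point. The pads swing forward as they close: fully open they stand 13 mm farther back than shut.
Start: joints at [-1.482, 0.207, 1.542, -0, 1.393, -0.15], TCP at [0.137, -0.559, 0.231] pointing down, gripper open.
Joint ranges: [-2.73, 2.73], [-0.86, 2.22], [0.23, 2.46], [-1.11, 4.25], [0.08, 2.63], [-2.82, 2.82]. Speed limits (rad/s): [2.79, 2.79, 3.14, 3.14, 3.14, 3.14].

INTERFACE

Orientations are given as a unit quaternion [x, y, z, w].
In Python, from plant import * gives the robot as it stands.
- The arm moves only by the tool play_rows, never from a script. Its argument "plan" is one flat list of numbers, 7 for each row, row after row: the shift along the tool's x, y, z in m, then the turn, a rotation vector about the tool's x, y, z in rad, then the opening, from 0 (shut) to 1 (fully open). In form: [dx, dy, dz, rx, ry, rz, claw, dx, dy, dz, rx, ry, rz, claw, ...]. A call has exactly 8 rows; each row is the pose to reach, as a shift and turn from the pose commanded when the call began, along the tool's axes at that moment; what a row does not reach only later rows make up. A row lasts 1/12 s, in which the tool goes at most 41.7 mm and 7.16 degrees, less where a joint would pass 70% of its speed; a pose out of reach is approached as far as the arm can. A call with a gripper value outside its range is refused whole. The fingers move at their own pace and stop on an object; the grip force is fixed at half the most. Time passes only in rows, so rows that repeat a pose let the fingers close, or fill a call up. It gives the time, the measured TCP pose, the force, the opening and the grip force at its end, in the units of the state.
- sense(): the state, without advancing time (a new reading comes with each control period).
- capture(name): name is "side" or "top" or "wrist"; returns the picture (480x640x3 uint8, red, green, blue); there is no depth.
- camera_model(name): a dict with "fx", "fy", "cx", "cy" (pixels), "k1" (the pictures are not rectified: a ray, as slopes to the right and down, at radius r is drawn at 1 + k1 r^2 times it, then the intrinsics apply), "pose" (4x4, takes a point from camera to world coordinates); the wrist camera has in their place "tool_from_camera" (4x4, takes a point from camera to tool coordinates, whose origin is the TCP and whose axes are the flange's). Camera axes: x right, y down, z forward; pixel columns grow to the right and rows downward; lengths in m; the calibration is good to about 2 mm. A picture is of the moment at which its call begins: read the wrist's pose just before it. camera_model takes no time and is no camera call.
- close_job(): hands the job in; it is judged then, once.
Trained networks look in the newest picture that a camera, given by its name, has taken for a name from the list of things; names that differ only in an ending like _2 or _b are one class to them, and where a whole thing is asked for, a point or a joint stands for the part that bears it (a point fixed in the world has none). Each returns a list of dicts, best first, with "confidence" (0 to 1); they miss things now and then, are a little off and sometimes report something else, mostly with a low value. They report only what shows in the picture. A call takes as long as a camera call. They do not tell look-alikes from the thing itself.
- spot_in(camera, thing): "extent" ([centre column, centre row, width, height] in pixels, round what is visible of it).
- masks_of(camera, thing): "mask" (480x640 bool, what is visible of it) and "extent" ([centre column, centre row, width, height] in pixels, round what is visible of it).
The state is a dict: "clock": time; "joint_pos": joint angles; "joint_vel": joint speeds; "tau": joint torques, N m; "ee_pos": TCP position; "tcp_rot": TCP orientation; "force": force on the tool from outside, world axes, zero at the start; "wrist_torque": the same for the moment, N m; "width": finger opening in m; "finger_force": force on a finger pad.
Only numpy, scipy, OpenCV 4.12 (cv2) and the standard library are available. Lean on these libraries where they do the work, as an engineer would, in place of code of your own. Each camera call takes 0.05 s, during which the arm holds its last target. There are 200 camera calls.

## Working session

There is one attempt and no reset: what is moved stays moved. The work goes in short steps, Python scripts to look and compute and a tool call to move; the robot and the scene stay as the last step left them, time stands still between calls to the robot, and variables do not carry over. Pictures are saved under pics/ and viewed, at most 10 in all, crops included, and the job is handed in when it is done.

Besides the shell and the picture viewer there is one more tool, called after "Request:" as name(argument=value, ...) on one line, values as JSON. play_rows: Moves the arm, as the interface text tells. Its arguments: {"type":"object","properties":{"plan":{"type":"array"}},"required":["plan"]}

```bash
ls; mkdir -p pics; cat > h.py <<'E'
from plant import *
import numpy as np, cv2
from scipy.spatial.transform import Rotation as R
def ray(name,u,v,T=None):
    m=camera_model(name)
    x=(u-m['cx'])/m['fx'];y=(v-m['cy'])/m['fy']
    rd=np.hypot(x,y);r=rd
    for _ in range(30): r=rd/(1+m['k1']*r*r)
    s=r/rd if rd>0 else 1
    P=T if T is not None else np.array(m['pose'])
    return P[:3,3],P[:3,:3]@np.array([x*s,y*s,1])
def atz(name,u,v,z,T=None):
    o,d=ray(name,u,v,T);return o+d*(z-o[2])/d[2]
def proj(name,p,T=None):
    m=camera_model(name);P=T if T is not None else np.array(m['pose'])
    q=P[:3,:3].T@(np.array(p)-P[:3,3]);x,y=q[0]/q[2],q[1]/q[2];k=1+m['k1']*(x*x+y*y)
    return np.array([m['cx']+m['fx']*x*k,m['cy']+m['fy']*y*k])
def wristT(s=None):
    s=s or sense();T=np.eye(4);T[:3,:3]=R.from_quat(s['tcp_rot']).as_matrix();T[:3,3]=s['ee_pos']
    return T@np.array(camera_model('wrist')['tool_from_camera'])
def save(name,img): cv2.imwrite('pics/'+name,img[:,:,::-1])
E
python3 - <<'E'
from h import *
np.set_printoptions(precision=3,suppress=True)
t=capture('top');s=capture('side')
save('top.png',t);save('side.png',s)
for c in ('top','side'):
    m=camera_model(c);print(c,m['fx'],m['k1'],np.array(m['pose']))
    for th in ('tongs_grip','stand','rack','cell_mid','wide_cell','changer'):
        print(c,th,[(np.round(d['extent']).tolist(),round(d['confidence'],2)) for d in spot_in(c,th)])
print(sense(),camera_model('wrist'))
E
```

```text
pics
top 560.1956000155071 -0.014352488107338328 [[-0.087 -0.965  0.248  0.225]
 [-0.996  0.085 -0.017 -0.003]
 [-0.005 -0.248 -0.969  1.132]
 [ 0.     0.     0.     1.   ]]
top tongs_grip [([188.0, 239.0, 21.0, 15.0], 0.7), ([174.0, 293.0, 34.0, 31.0], 0.67), ([227.0, 282.0, 35.0, 23.0], 0.62)]
top stand [([195.0, 249.0, 42.0, 29.0], 0.88)]
top rack [([300.0, 239.0, 46.0, 27.0], 0.6)]
top cell_mid []
top wide_cell [([311.0, 236.0, 21.0, 10.0], 0.48)]
top changer [([433.0, 252.0, 84.0, 53.0], 0.56)]
side 576.6003187043322 -0.17316251780039835 [[ 0.919 -0.132  0.371  0.013]
 [-0.394 -0.341  0.854 -1.073]
 [ 0.014 -0.931 -0.365  0.542]
 [ 0.     0.     0.     1.   ]]
side tongs_grip [([300.0, 205.0, 13.0, 29.0], 0.66), ([274.0, 219.0, 18.0, 63.0], 0.58)]
side stand [([299.0, 226.0, 27.0, 24.0], 0.67)]
side rack [([332.0, 263.0, 30.0, 24.0], 0.93)]
side cell_mid [([330.0, 246.0, 7.0, 11.0], 0.46)]
side wide_cell [([337.0, 254.0, 8.0, 17.0], 0.6)]
side changer [([364.0, 319.0, 79.0, 60.0], 0.96)]
{'clock': 0.7, 'joint_pos': array([-1.481,  0.207,  1.541, -0.   ,  1.394, -0.15 ]), 'joint_vel': array([ 0.   ,  0.001,  0.001, -0.   , -0.   ,  0.   ]), 'tau': array([  0.   , -38.291, -29.19 ,  -0.   ,   0.001,   0.   ]), 'ee_pos': array([ 0.137, -0.559,  0.231]), 'tcp_rot': array([ 0.993,  0.12 , -0.   ,  0.   ]), 'force': array([ 0.584, -0.501, -0.761]), 'wrist_torque': array([-0.018,  0.075,  0.006]), 'finger_force': 0.0, 'width': 0.08527115333172168} {'fx': 385.798656467181, 'fy': 385.798656467181, 'cx': 321.05518351244694, 'cy': 233.36272345679026, 'k1': 0.028265262775513573, 'tool_from_camera': array([[ 0.001, -0.951, -0.308,  0.08 ],
       [ 1.   ,  0.001, -0.   ,  0.001],
       [ 0.001, -0.308,  0.951, -0.142],
       [ 0.   ,  0.   ,  0.   ,  1.   ]])}
```

```bash
python3 - <<'E'
import cv2
a=cv2.imread('pics/top.png')[200:330,140:500]
cv2.imwrite('pics/topc.png',cv2.resize(a,(800,289),interpolation=cv2.INTER_CUBIC))
b=cv2.imread('pics/side.png')[170:370,240:420]
cv2.imwrite('pics/sidec.png',cv2.resize(b,(540,600),interpolation=cv2.INTER_CUBIC))
E
python3 - <<'E'
from h import *
np.set_printoptions(precision=3,suppress=True)
print('stand',atz('top',195,249,.03),'tongs top',atz('top',188,239,.1),'rack',atz('top',300,239,.026),'wide',atz('top',311,236,.05),'ch',atz('top',433,252,.02))
print([atz('top',*p,.1) for p in((174,293),(227,282))])
E
```

```text
stand [0.509 0.244 0.03 ] tongs top [0.512 0.241 0.1  ] rack [0.513 0.03  0.026] wide [0.511 0.007 0.05 ] ch [ 0.463 -0.237  0.02 ]
[array([0.411, 0.269, 0.1  ]), array([0.423, 0.17 , 0.1  ])]
```

View pics/topc.png

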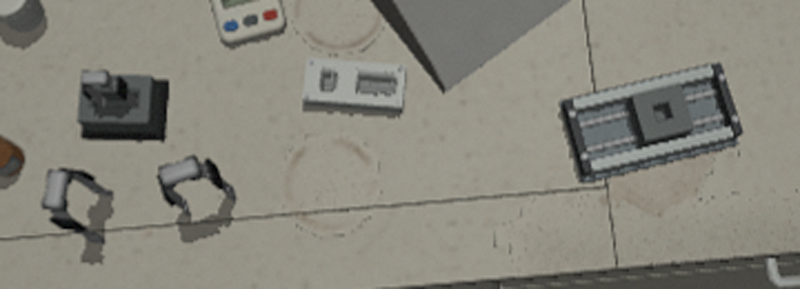

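View pics/sidec.png

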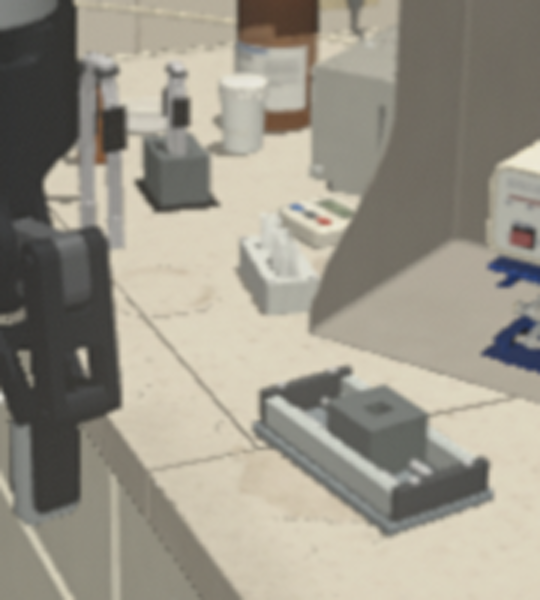

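The crops show the tongs in the stand at top px (183,236), two larger free-standing tongs at (174,293) and (227,282), the rack at (300,239) and the changer at (433,252). A grey panel has its tip near (341,240). I'll check the panel in the full view.

```bash
python3 - <<'E'
from h import *
np.set_printoptions(precision=3,suppress=True)
print('corner top',atz('top',341,240.5,0),'side',atz('side',240+312/3,170+331/3,0))
t=cv2.imread('pics/top.png');s=cv2.imread('pics/side.png')
cv2.imwrite('pics/both.png',np.hstack([cv2.resize(t,(400,300)),cv2.resize(s,(400,300))]))
E
```

```text
corner top [ 0.509 -0.054  0.   ] side [ 0.509 -0.051  0.   ]
```

View pics/both.png

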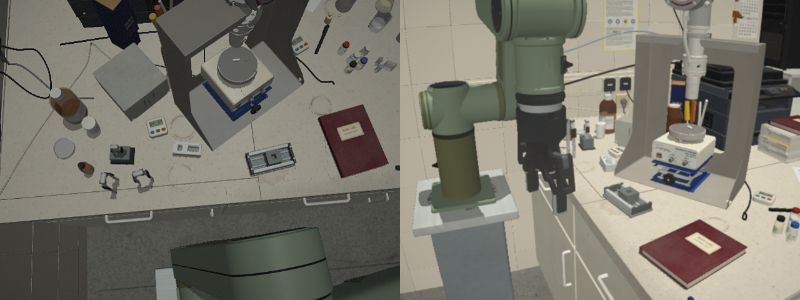

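Both views show the panel is an open draught shield (walls about 0.3 m high), with its front corner at (0.51,-0.05). Next I'll find its top edge, then move.

```bash
python3 - <<'E'
from h import *
np.set_printoptions(precision=3,suppress=True)
for z in (.25,.3,.35,.4): print(z,atz('side',379,61,z),atz('top',256,40,z))
E
```

```text
0.25 [2.067 2.689 0.25 ] [0.829 0.075 0.25 ]
0.3 [1.715 2.045 0.3  ] [0.794 0.07  0.3  ]
0.35 [1.363 1.4   0.35 ] [0.76  0.066 0.35 ]
0.4 [1.011 0.755 0.4  ] [0.726 0.061 0.4  ]
```

Request:
play_rows(plan=[0.02,0.03,0,0,0,0,1,0.04,0.06,0,0,0,0,1,0.065,0.09,0,0,0,0,1,0.09,0.12,-0.02,0,0,0,1,0.12,0.15,-0.04,0,0,0,1,0.15,0.18,-0.05,0,0,0,1,0.18,0.2,-0.07,0,0,0,1,0.2,0.22,-0.07,0,0,0,1])

```text
clock: 1.37
ee_pos: [0.3858, -0.7257, 0.3056]
tcp_rot: [0.993, 0.12, 0.001, 0.003]
force: [0.4, -1.3, 1.5]
width: 0.0852
finger_force: 0.0
```

```bash
cat >> h.py <<'E'
def to(p,yaw=None,s=None):
    "shift and rotvec in tool axes to reach TCP p, tool down with tool x at yaw"
    s=s or sense();R0=R.from_quat(s['tcp_rot'])
    R1=R0 if yaw is None else R.from_matrix([[np.cos(yaw),np.sin(yaw),0],[np.sin(yaw),-np.cos(yaw),0],[0,0,-1]])
    print(np.round(R0.inv().apply(np.array(p)-s['ee_pos']),4),np.round((R0.inv()*R1).as_rotvec(),4))
E
python3 - <<'E'
from h import *
to([.43,-.42,.31],0)
to([.42,0.20,.31],0)
E
```

```text
[ 0.1158 -0.2864 -0.0059] [ 0.0055 -0.002   0.2406]
[ 0.2539 -0.8909 -0.0092] [ 0.0055 -0.002   0.2406]
```

Request:
play_rows(plan=[0.014,-0.036,-0.001,0,0,0.03,1,0.028,-0.072,-0.002,0,0,0.06,1,0.042,-0.108,-0.003,0,0,0.09,1,0.056,-0.144,-0.004,0,0,0.12,1,0.07,-0.18,-0.005,0.001,0,0.15,1,0.085,-0.216,-0.006,0.002,-0.001,0.18,1,0.1,-0.25,-0.006,0.004,-0.002,0.21,1,0.116,-0.286,-0.006,0.0055,-0.002,0.24,1])

```text
clock: 2.03
ee_pos: [0.4279, -0.4178, 0.3074]
tcp_rot: [1.0, -0.001, -0.001, -0.002]
force: [0.8, -1.1, -0.1]
width: 0.0853
finger_force: 0.0
```

Request:
play_rows(plan=[0,-0.04,0,0,0,0,1,0,-0.08,0,0,0,0,1,-0.005,-0.12,0,0,0,0,1,-0.01,-0.16,0,0,0,0,1,-0.01,-0.2,0,0,0,0,1,-0.01,-0.24,0,0,0,0,1,-0.01,-0.28,0,0,0,0,1,-0.01,-0.3,0,0,0,0,1])

```text
clock: 2.7
ee_pos: [0.4173, -0.1157, 0.3092]
tcp_rot: [1.0, 0.001, -0.001, -0.003]
force: [0.5, -0.1, -0.5]
width: 0.0853
finger_force: 0.0
```

Request:
play_rows(plan=[0,-0.04,0,0,0,0,1,0,-0.08,0,0,0,0,1,0,-0.12,0,0,0,0,1,0,-0.16,0,0,0,0,1,0,-0.2,0,0,0,0,1,0,-0.24,0,0,0,0,1,0,-0.27,0,0,0,0,1,0,-0.27,0,0,0,0,1])

```text
clock: 3.37
ee_pos: [0.4172, 0.1554, 0.3106]
tcp_rot: [1.0, 0.003, -0.001, -0.004]
force: [0.1, -0.6, -0.7]
width: 0.0853
finger_force: 0.0
```

```bash
python3 - <<'E'
from h import *
np.set_printoptions(precision=4,suppress=True)
T=wristT();im=capture('wrist');np.save('T1.npy',T);save('w1.png',im)
print(sense()['ee_pos'])
for th in ('tongs_grip','stand','rack'):
  for d in spot_in('wrist',th):
    e=d['extent'];print(th,np.round(e),round(d['confidence'],2),atz('wrist',e[0],e[1],.045,T))
for d in masks_of('wrist','stand')[:1]:
    m=d['mask'].astype(np.uint8)*255; cv2.imwrite('mstand.png',m)
E
```

```text
[0.4175 0.153  0.3104]
tongs_grip [306. 190.  52.  57.] 0.75 [0.4136 0.1733 0.045 ]
tongs_grip [226.  83.  56.  22.] 0.74 [0.5196 0.2512 0.045 ]
tongs_grip [200. 195.  62.  73.] 0.68 [0.4066 0.2871 0.045 ]
stand [240.  87.  86.  68.] 0.85 [0.5161 0.2374 0.045 ]
rack [444.  88.  97.  56.] 0.8 [0.5159 0.0372 0.045 ]
rack [224.  82.  53.  22.] 0.52 [0.5205 0.2528 0.045 ]
```

View pics/w1.png

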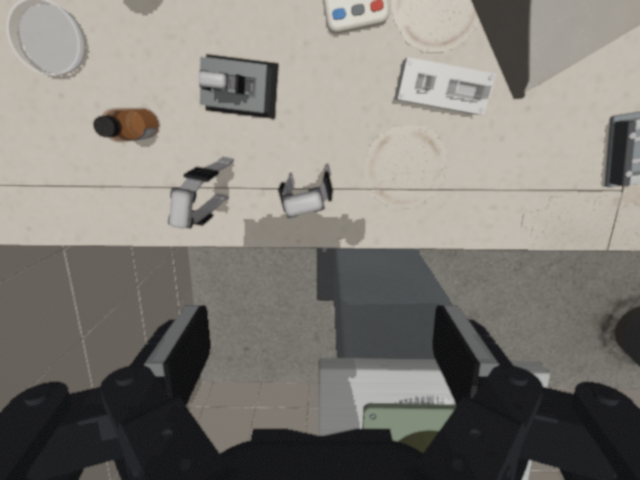

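The wrist view shows three tongs: in the stand at (226,83), and free-standing at (200,195) and (306,190). The pair in the stand fits, since it is the smallest and stands in the stand; the others spread wider. I'll confirm this from close by.

```bash
python3 - <<'E'
from h import *
to([.515,.243,.22],0)
E
```

```text
[ 0.097  -0.0931  0.0905] [-0.0047  0.0026 -0.0017]
```

Request:
play_rows(plan=[0.016,-0.015,0.01,-0.002,0,0,1,0.032,-0.03,0.025,-0.005,0.002,0,1,0.048,-0.045,0.04,-0.005,0.002,0,1,0.064,-0.06,0.055,-0.005,0.002,0,1,0.08,-0.075,0.07,-0.005,0.002,0,1,0.09,-0.085,0.083,-0.005,0.002,0,1,0.097,-0.09,0.09,-0.005,0.002,0,1,0.097,-0.09,0.09,-0.005,0.002,0,1])

```text
clock: 4.28
ee_pos: [0.5149, 0.2399, 0.2182]
tcp_rot: [1.0, -0.001, -0.002, 0.001]
force: [-0.4, 0.5, -0.4]
width: 0.0859
finger_force: 0.0
```

```bash
python3 - <<'E'
from h import *
np.set_printoptions(precision=4,suppress=True)
T=wristT();im=capture('wrist');np.save('T2.npy',T);save('w2.png',im)
print(sense()['ee_pos'])
for th in ('tongs_grip','stand'):
  for d in masks_of('wrist',th):
    e=d['extent'];print(th,np.round(e),round(d['confidence'],2),atz('wrist',e[0],e[1],.045,T))
    print(cv2.minAreaRect(np.argwhere(d['mask'])[:,::-1].astype(np.float32)))
cv2.imwrite('pics/w2c.png',cv2.resize(im[60:340,180:480,::-1],None,fx=2,fy=2,interpolation=cv2.INTER_CUBIC))
E
```

```text
[0.5147 0.2398 0.2195]
tongs_grip [282. 342.  42. 148.] 0.84 [0.3842 0.2764 0.045 ]
((283.6785583496094, 339.62066650390625), (31.571638107299805, 147.66250610351562), 10.080598831176758)
tongs_grip [313. 218.  50.  46.] 0.58 [0.5062 0.2461 0.045 ]
((313.13446044921875, 217.71380615234375), (45.45084762573242, 41.575191497802734), 3.3664608001708984)
tongs_grip [406. 336.  87. 132.] 0.56 [0.3909 0.16   0.045 ]
((406.99267578125, 336.4658203125), (125.64759826660156, 62.230140686035156), 77.90524291992188)
stand [317. 196.  90.  75.] 0.92 [0.5252 0.2429 0.045 ]
((314.6083679199219, 195.72103881835938), (84.96661376953125, 68.01043701171875), 4.844000816345215)
stand [594. 204.  64.  29.] 0.68 [0.5179 0.0133 0.045 ]
((592.437744140625, 204.33209228515625), (63.39525604248047, 21.008893966674805), 10.619654655456543)
```

View pics/w2c.png

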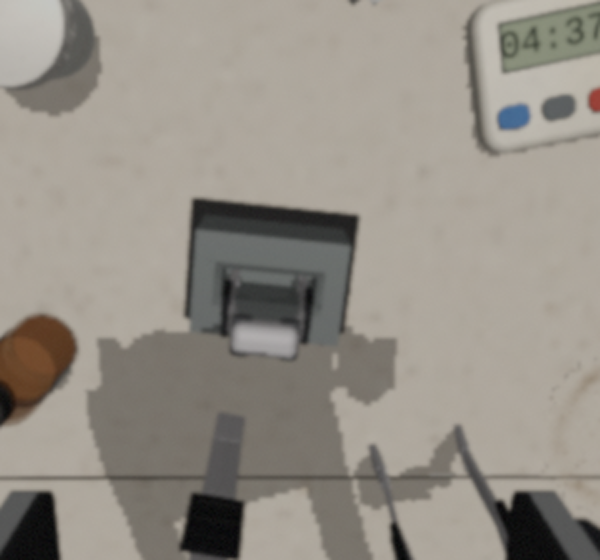

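The crop shows the smallest tongs (white top block at crop (264,338), black pads at (226,308) and (308,315)) standing in the stand's slot. The stand's top face corners are about (196,228), (352,240), (342,345) and (190,328). This is the pair to take; the others spread much wider.

```bash
python3 - <<'E'
from h import *
np.set_printoptions(precision=4,suppress=True)
T=np.load('T2.npy')
P=[atz('wrist',180+u/2,60+v/2,.045,T) for u,v in((196,228),(352,240),(342,345),(190,328))]
P=np.array(P);print(P,P.mean(0))
for i in range(4):
    d=P[(i+1)%4]-P[i];print(np.linalg.norm(d),np.degrees(np.arctan2(d[1],d[0])))
for u,v,z in((264,338,.120),(226,308,.085),(308,315,.085)):print(atz('wrist',180+u/2,60+v/2,z,T))
# tongs top block ends
a=atz('wrist',180+231/2,60+335/2,.12,T);b=atz('wrist',180+298/2,60+342/2,.12,T);print(a,b,np.degrees(np.arctan2(*(b-a)[1::-1])),np.linalg.norm(a-b))
E
```

```text
[[0.5434 0.2746 0.045 ]
 [0.5384 0.2107 0.045 ]
 [0.493  0.2137 0.045 ]
 [0.5007 0.2787 0.045 ]] [0.5189 0.2444 0.045 ]
0.06411493624011498 -94.46636568127639
0.04548807004466021 176.17414808395236
0.06544365616271092 83.24804471696174
0.042882183516490535 -5.4927655057261315
[0.5199 0.2454 0.12  ]
[0.5205 0.2601 0.085 ]
[0.5178 0.2298 0.085 ]
[0.521  0.2561 0.12  ] [0.5185 0.2343 0.12  ] -96.32062161708447 0.021985580870362415
```

```bash
python3 - <<'E'
from h import *
to([.5195,.2448,.063],-.092)
E
```

```text
[ 0.0045 -0.0048  0.1583] [-0.0001  0.0001  0.0905]
```

Request:
play_rows(plan=[0.001,-0.001,0.01,0,0,0.02,1,0.003,-0.003,0.03,0,0,0.05,1,0.0045,-0.005,0.055,0,0,0.09,1,0.0045,-0.005,0.085,0,0,0.09,1,0.0045,-0.005,0.115,0,0,0.09,1,0.0045,-0.005,0.14,0,0,0.09,1,0.0045,-0.005,0.158,0,0,0.09,1,0.0045,-0.005,0.158,0,0,0.09,0.6])

```text
clock: 5.1
ee_pos: [0.5152, 0.2445, 0.0583]
tcp_rot: [0.999, -0.046, -0.004, 0.001]
force: [-0.6, -0.9, -0.6]
width: 0.0754
finger_force: 0.0
```

Request:
play_rows(plan=[0,0,0,0,0,0,0.5,0,0,0,0,0,0,0.45,0,0,0,0,0,0,0.42,0,0,0,0,0,0,0.4,0,0,0,0,0,0,0.38,0,0,0,0,0,0,0.36,0,0,0,0,0,0,0.355,0,0,0,0,0,0,0.355])

```text
clock: 5.77
ee_pos: [0.5209, 0.2476, 0.0647]
tcp_rot: [0.999, -0.045, 0.002, -0.002]
force: [-0.1, 3.1, 7.0]
width: 0.0306
finger_force: 12.4
```

Request:
play_rows(plan=[0,0,0,0,0,0,0.355,0,0,0,0,0,0,0.355,0,0,0,0,0,0,0.355,0,0,0,0,0,0,0.355,0,0,0,0,0,0,0.355,0,0,0,0,0,0,0.355,0,0,0,0,0,0,0.355,0,0,0,0,0,0,0.355])

```text
clock: 6.43
ee_pos: [0.521, 0.2476, 0.0647]
tcp_rot: [0.999, -0.045, 0.002, -0.002]
force: [-0.3, 2.7, 6.1]
width: 0.0305
finger_force: 12.3
```

Request:
play_rows(plan=[0,0,-0.004,0,0,0,0.355,0,0,-0.01,0,0,0,0.355,0,0,-0.018,0,0,0,0.355,0,0,-0.028,0,0,0,0.355,0,0,-0.042,0,0,0,0.355,0,0,-0.058,0,0,0,0.355,0,0,-0.075,0,0,0,0.355,0,0,-0.09,0,0,0,0.355])

```text
clock: 7.1
ee_pos: [0.5189, 0.2459, 0.1542]
tcp_rot: [0.999, -0.045, -0.0, -0.0]
force: [0.6, -0.3, -1.1]
width: 0.0304
finger_force: 8.0
```

```bash
python3 - <<'E'
from h import *
np.set_printoptions(precision=4,suppress=True)
im=capture('wrist');save('w3.png',im)
s=sense();print(s['ee_pos'],s['tcp_rot'],s['width'],s['finger_force'],s['force'],s['wrist_torque'])
to([.46,.054,.17],-.1)
E
```

```text
[0.5212 0.2467 0.1577] [ 0.999  -0.0451  0.0026 -0.0011] 0.030456060407417485 7.982374727725983 [0.4726 0.0852 1.2225] [ 0.0341 -0.0584  0.0851]
[-0.0436  0.1974 -0.013 ] [-0.0025 -0.0051  0.0098]
```

Request:
play_rows(plan=[-0.004,0.01,-0.005,0,0,0.01,0.355,-0.008,0.03,-0.01,0,0,0.02,0.355,-0.015,0.06,-0.015,0,0,0.03,0.355,-0.023,0.09,-0.02,0,0,0.04,0.355,-0.03,0.12,-0.025,0,0,0.05,0.355,-0.04,0.15,-0.03,0,0,0.06,0.355,-0.046,0.175,-0.03,0,0,0.07,0.355,-0.048,0.19,-0.03,0,0,0.08,0.355])

```text
clock: 7.82
ee_pos: [0.4517, 0.0588, 0.1818]
tcp_rot: [0.996, -0.086, -0.002, 0.001]
force: [-0.1, 1.0, -0.8]
width: 0.0301
finger_force: 8.0
```

Request:
play_rows(plan=[0,0,0,0,0,0,0.355,0,0,0,0,0,0,0.355,0,0,0,0,0,0,0.355,0,0,0,0,0,0,0.355,0,0,0,0,0,0,0.355,0,0,0,0,0,0,0.355,0,0,0,0,0,0,0.355,0,0,0,0,0,0,0.355])

```text
clock: 8.48
ee_pos: [0.4543, 0.0616, 0.1824]
tcp_rot: [0.996, -0.085, -0.0, -0.0]
force: [-0.1, -0.1, -0.2]
width: 0.0307
finger_force: 8.0
```

```bash
python3 - <<'E'
from h import *
np.set_printoptions(precision=4,suppress=True)
s=sense();T=wristT(s);im=capture('wrist');np.save('T4.npy',T);save('w4.png',im)
print(s['ee_pos'],s['tcp_rot'],s['width'],s['finger_force'],s['force'])
for th in ('cell_mid','wide_cell','rack'):
  for d in masks_of('wrist',th):
    e=d['extent'];print(th,np.round(e),round(d['confidence'],2),atz('wrist',e[0],e[1],.03,T),cv2.minAreaRect(np.argwhere(d['mask'])[:,::-1].astype(np.float32)))
cv2.imwrite('pics/w4c.png',cv2.resize(im[80:330,200:480,::-1],None,fx=2.4,fy=2.4,interpolation=cv2.INTER_CUBIC))
E
```

```text
[0.4543 0.0616 0.1824] [ 0.9964 -0.0846 -0.0005 -0.0001] 0.03067469546210623 7.992733418941498 [-0.1138 -0.0732 -0.2289]
cell_mid [316. 129.  20.  22.] 0.65 [0.5198 0.0542 0.03  ] ((316.5, 125.5), (19.0, 17.0), 90.0)
wide_cell [380. 124.  55.  25.] 0.71 [0.5154 0.0069 0.03  ] ((378.9999694824219, 124.5), (53.99999237060547, 20.999996185302734), -0.0)
rack [348. 126. 122.  57.] 0.71 [0.518  0.0304 0.03  ] ((349.0, 123.5), (57.0, 126.0), 90.0)
```

View pics/w4c.png

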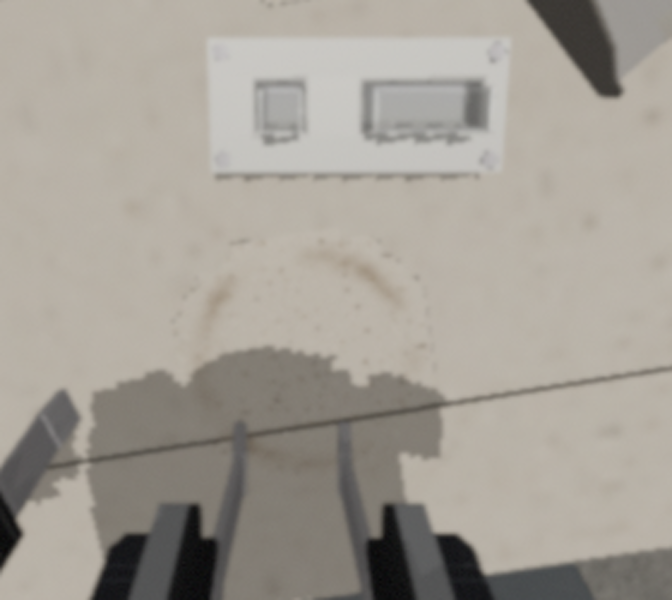

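The crop shows the rack square to the image, with corners (208,37), (510,37), (503,173) and (213,173). The narrow cell is at (284,105), the wide one at (425,105), and the jaw tips are at (240,425) and (344,425).

```bash
python3 - <<'E'
from h import *
np.set_printoptions(precision=4,suppress=True)
T=np.load('T4.npy')
f=lambda u,v,z:atz('wrist',200+u/2.4,80+v/2.4,z,T)
P=np.array([f(u,v,.026) for u,v in((208,37),(510,37),(503,173),(213,173))]);print(P,P.mean(0))
for i in range(4):
    d=P[(i+1)%4]-P[i];print(np.linalg.norm(d),np.degrees(np.arctan2(d[1],d[0])))
yd=P[[0,3]].mean(0)-P[[1,2]].mean(0);yd/=np.linalg.norm(yd);print('cell by rack',P.mean(0)+.024*yd, 'yaw',np.arctan2(yd[1],yd[0])-np.pi/2)
print('cell top box',f(284,107,.051),f(265,107,.051),f(303,107,.051),f(284,87,.051),f(284,128,.051))
s=sense();Tt=np.eye(4);Tt[:3,:3]=R.from_quat(s['tcp_rot']).as_matrix();Tt[:3,3]=s['ee_pos']
q=Tt@np.array([0,0,.053,1]);print('pred tip',q,(proj('wrist',q[:3],T)-[200,80])*2.4)
print('tips seen',f(240,425,q[2]),f(344,425,q[2]),(f(240,425,q[2])+f(344,425,q[2]))/2)
E
```

```text
[[ 0.5461  0.0712  0.026 ]
 [ 0.5306 -0.0189  0.026 ]
 [ 0.4907 -0.013   0.026 ]
 [ 0.5062  0.0775  0.026 ]] [0.5184 0.0292 0.026 ]
0.09135516601462629 -99.73372152346127
0.04034921218444492 171.61403110489806
0.09183401011493032 80.29945090726831
0.04039395550325629 -9.066753262038834
cell by rack [0.5224 0.0529 0.026 ] yaw -0.16959524829630612
cell top box [0.5232 0.0516 0.051 ] [0.5241 0.0569 0.051 ] [0.5223 0.0463 0.051 ] [0.5285 0.0507 0.051 ] [0.5175 0.0526 0.051 ]
pred tip [0.4543 0.0613 0.1295 1.    ] [291.1323 439.4693]
tips seen [0.4597 0.0721 0.1295] [0.4558 0.0489 0.1295] [0.4577 0.0605 0.1295]
```

```bash
python3 - <<'E'
from h import *
to([.5225,.0527,.094],-.17)
E
```

```text
[ 0.0687 -0.0031  0.0884] [-0.0001  0.0007 -0.    ]
```

Request:
play_rows(plan=[0.005,0,0,0,0,0,0.355,0.015,-0.001,0.003,0,0,0,0.355,0.03,-0.002,0.01,0,0,0,0.355,0.045,-0.003,0.018,0,0,0,0.355,0.058,-0.003,0.026,0,0,0,0.355,0.066,-0.003,0.03,0,0,0,0.355,0.0687,-0.003,0.03,0,0,0,0.355,0.0687,-0.003,0.03,0,0,0,0.355])

```text
clock: 9.35
ee_pos: [0.5228, 0.0523, 0.1522]
tcp_rot: [0.996, -0.085, -0.001, -0.0]
force: [0.1, 0.1, -0.7]
width: 0.0303
finger_force: 8.0
```

```bash
python3 - <<'E'
from h import *
np.set_printoptions(precision=4,suppress=True)
capture('top')
s=sense();T=wristT(s);im=capture('wrist');np.save('T5.npy',T);save('w5.png',im)
print(s['ee_pos'],s['tcp_rot'],s['width'],s['finger_force'],s['force'])
to([.5225,.0527,.094],-.17)
for p in ((.5225,.0527,.051),): print((proj('wrist',p,T)-[220,180])*3)
cv2.imwrite('pics/w5c.png',cv2.resize(im[180:360,220:420,::-1],None,fx=3,fy=3,interpolation=cv2.INTER_CUBIC))
E
```

```text
[0.5225 0.0524 0.1526] [ 0.9964 -0.0851 -0.0005 -0.0001] 0.030548755600768356 7.991335988044739 [ 0.2771 -0.2158 -0.5151]
[ 0.0002 -0.0002  0.0587] [-0.0002  0.0008 -0.0003]
[301.4026 165.6248]
```

View pics/w5c.png

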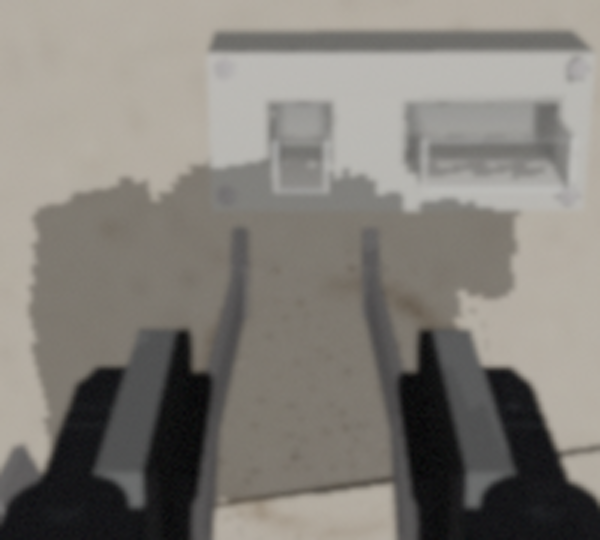

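The cell's top is at crop (301,165), exactly as predicted, and the jaws at (240,230) and (370,230) straddle it centrally. Going down.

Request:
play_rows(plan=[0,0,0.005,0,0,0,0.355,0,0,0.013,0,0,0,0.355,0,0,0.022,0,0,0,0.355,0,0,0.031,0,0,0,0.355,0,0,0.04,0,0,0,0.355,0,0,0.049,0,0,0,0.355,0,0,0.057,0,0,0,0.355,0,0,0.058,0,0,0,0.355])

```text
clock: 10.12
ee_pos: [0.5208, 0.0526, 0.0921]
tcp_rot: [0.996, -0.085, -0.002, -0.0]
force: [-0.1, 0.1, -0.3]
width: 0.0303
finger_force: 8.0
```

Request:
play_rows(plan=[0,0,0,0,0,0,0.355,0,0,0,0,0,0,0.35,0,0,0,0,0,0,0.345,0,0,0,0,0,0,0.34,0,0,0,0,0,0,0.335,0,0,0,0,0,0,0.332,0,0,0,0,0,0,0.332,0,0,0,0,0,0,0.332])

```text
clock: 10.78
ee_pos: [0.5226, 0.0525, 0.0946]
tcp_rot: [0.996, -0.085, -0.0, -0.0]
force: [-0.5, -0.1, -0.9]
width: 0.0286
finger_force: 16.8
```

Request:
play_rows(plan=[0,0,0,0,0,0,0.331,0,0,0,0,0,0,0.33,0,0,0,0,0,0,0.329,0,0,0,0,0,0,0.328,0,0,0,0,0,0,0.328,0,0,0,0,0,0,0.328,0,0,0,0,0,0,0.328,0,0,0,0,0,0,0.328])

```text
clock: 11.45
ee_pos: [0.5225, 0.0526, 0.0945]
tcp_rot: [0.996, -0.085, -0.0, -0.0]
force: [0.1, 0.6, -0.3]
width: 0.0284
finger_force: 19.0
```

Request:
play_rows(plan=[0,0,0,0,0,0,0.325,0,0,0,0,0,0,0.322,0,0,0,0,0,0,0.319,0,0,0,0,0,0,0.316,0,0,0,0,0,0,0.314,0,0,0,0,0,0,0.314,0,0,0,0,0,0,0.314,0,0,0,0,0,0,0.314])

```text
clock: 12.12
ee_pos: [0.5225, 0.0525, 0.0945]
tcp_rot: [0.996, -0.085, -0.0, -0.0]
force: [-1.2, 0.9, 0.8]
width: 0.0282
finger_force: 42.3
```

Request:
play_rows(plan=[0,0,0,0,0,0,0.316,0,0,0,0,0,0,0.317,0,0,0,0,0,0,0.317,0,0,0,0,0,0,0.317,0,0,0,0,0,0,0.317,0,0,0,0,0,0,0.317,0,0,0,0,0,0,0.317,0,0,0,0,0,0,0.317])

```text
clock: 12.78
ee_pos: [0.5225, 0.0525, 0.0945]
tcp_rot: [0.996, -0.085, -0.0, -0.0]
force: [-0.1, 1.4, 0.9]
width: 0.0277
finger_force: 42.3
```

Request:
play_rows(plan=[0,0,0,0,0,0,0.319,0,0,0,0,0,0,0.32,0,0,0,0,0,0,0.321,0,0,0,0,0,0,0.321,0,0,0,0,0,0,0.321,0,0,0,0,0,0,0.321,0,0,0,0,0,0,0.321,0,0,0,0,0,0,0.321])

```text
clock: 13.45
ee_pos: [0.5225, 0.0525, 0.0945]
tcp_rot: [0.996, -0.085, -0.0, -0.0]
force: [0.2, 1.3, 2.2]
width: 0.0278
finger_force: 42.4
```

Request:
play_rows(plan=[0,0,0,0,0,0,0.323,0,0,0,0,0,0,0.324,0,0,0,0,0,0,0.325,0,0,0,0,0,0,0.325,0,0,0,0,0,0,0.325,0,0,0,0,0,0,0.325,0,0,0,0,0,0,0.325,0,0,0,0,0,0,0.325])

```text
clock: 14.12
ee_pos: [0.5225, 0.0525, 0.0945]
tcp_rot: [0.996, -0.085, -0.0, -0.0]
force: [-1.1, 1.0, 1.3]
width: 0.0278
finger_force: 35.1
```

Request:
play_rows(plan=[0,0,-0.003,0,0,0,0.325,0,0,-0.008,0,0,0,0.325,0,0,-0.015,0,0,0,0.325,0,0,-0.024,0,0,0,0.325,0,0,-0.034,0,0,0,0.325,0,0,-0.046,0,0,0,0.325,0,0,-0.056,0,0,0,0.325,0,0,-0.064,0,0,0,0.325])

```text
clock: 14.78
ee_pos: [0.5233, 0.0523, 0.1606]
tcp_rot: [0.996, -0.085, 0.001, -0.0]
force: [0.6, -0.8, -0.4]
width: 0.0275
finger_force: 34.8
```

```bash
python3 - <<'E'
from h import *
np.set_printoptions(precision=4,suppress=True)
s=sense();T=wristT(s);im=capture('wrist');np.save('T6.npy',T);save('w6.png',im)
print(s['ee_pos'],s['width'],s['finger_force'],s['force'])
for c in('wrist',):
  for d in spot_in(c,'cell_mid'): print(c,d)
to([.43,.03,.19],-.1);to([.40,-.245,.19],.125)
E
```

```text
[0.5233 0.0523 0.1606] 0.027467050270758037 34.83507669830247 [ 0.5685 -0.8179 -0.4128]
wrist {'extent': [320.8, 258.3, 25.2, 46.6], 'confidence': 0.97}
[-0.0889  0.0379 -0.0294] [-0.0004 -0.0041 -0.0702]
[-0.0719  0.314  -0.0294] [ 0.0001 -0.0041 -0.2952]
```

The cell is held at (321,258). Backing off from the shield, then across to the changer.

Request:
play_rows(plan=[-0.006,0.002,-0.004,0,0,-0.01,0.325,-0.018,0.005,-0.008,0,0,-0.02,0.325,-0.035,0.01,-0.014,0,0,-0.04,0.325,-0.055,0.018,-0.02,0,0,-0.06,0.325,-0.072,0.03,-0.026,0,0,-0.08,0.325,-0.085,0.05,-0.029,0,0,-0.1,0.325,-0.091,0.076,-0.029,0,0,-0.12,0.325,-0.092,0.106,-0.029,0,0,-0.14,0.325])

```text
clock: 15.55
ee_pos: [0.4115, -0.0359, 0.1869]
tcp_rot: [1.0, -0.013, -0.001, -0.001]
force: [0.5, -0.2, -1.5]
width: 0.0281
finger_force: 34.8
```

```bash
python3 - <<'E'
from h import *
s=sense();print(s['ee_pos'],s['width'],s['finger_force'])
to([.40,-.245,.19],.125)
E
```

```text
[ 0.41148899 -0.03587409  0.18693544] 0.028112495722994776 34.83976109579089
[-0.006   0.2094 -0.0033] [-0.0012  0.0024 -0.1512]
```

Request:
play_rows(plan=[-0.001,0.028,0,0,0,-0.02,0.325,-0.002,0.06,-0.001,0,0,-0.045,0.325,-0.003,0.094,-0.002,0,0,-0.07,0.325,-0.004,0.128,-0.002,0,0,-0.09,0.325,-0.005,0.16,-0.002,0,0,-0.11,0.325,-0.006,0.185,-0.003,0,0,-0.13,0.325,-0.006,0.202,-0.003,0,0,-0.147,0.325,-0.006,0.209,-0.003,0,0,-0.15,0.325])

```text
clock: 16.22
ee_pos: [0.4006, -0.2471, 0.19]
tcp_rot: [0.998, 0.059, -0.001, -0.0]
force: [0.8, -0.2, -0.6]
width: 0.0273
finger_force: 34.8
```

Request:
play_rows(plan=[0,0,0,0,0,0,0.325,0,0,0,0,0,0,0.325,0,0,0,0,0,0,0.325,0,0,0,0,0,0,0.325,0,0,0,0,0,0,0.325,0,0,0,0,0,0,0.325,0,0,0,0,0,0,0.325,0,0,0,0,0,0,0.325])

```text
clock: 16.88
ee_pos: [0.4017, -0.2448, 0.1905]
tcp_rot: [0.998, 0.06, -0.0, -0.0]
force: [0.4, 0.4, -0.1]
width: 0.0277
finger_force: 34.8
```

```bash
python3 - <<'E'
from h import *
np.set_printoptions(precision=4,suppress=True)
s=sense();T=wristT(s);im=capture('wrist');np.save('T7.npy',T);save('w7.png',im)
print(s['ee_pos'],s['tcp_rot'],s['width'],s['finger_force'],s['force'])
for th in ('cell_mid','changer'):
  for d in spot_in('wrist',th): print(th,np.round(d['extent']),d['confidence'])
cv2.imwrite('pics/w7c.png',cv2.resize(im[30:300,180:460,::-1],None,fx=2.2,fy=2.2,interpolation=cv2.INTER_CUBIC))
E
```

```text
[ 0.4017 -0.2448  0.1905] [ 0.9982  0.0601 -0.0003 -0.0001] 0.02768005512291067 34.84817502525402 [ 0.37    0.4051 -0.1316]
cell_mid [321. 257.  25.  51.] 0.9
changer [322. 132. 204. 104.] 0.68
```

View pics/w7c.png

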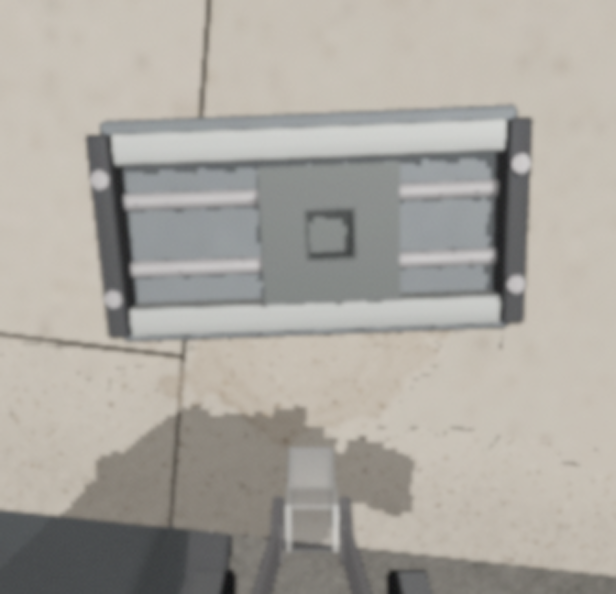

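The picture shows the carriage's top with corners (258,165), (398,160), (400,297) and (262,304). The well mouth is at (330,234) and the held cell at (312,495), upright in the jaws.

```bash
python3 - <<'E'
from h import *
np.set_printoptions(precision=4,suppress=True)
T=np.load('T7.npy')
f=lambda u,v,z:atz('wrist',180+u/2.2,30+v/2.2,z,T)
def quad(c,z):
    P=np.array([f(*p,z) for p in c]);print(P.mean(0))
    for i in range(4):
        d=P[(i+1)%4]-P[i];print(np.linalg.norm(d),np.degrees(np.arctan2(d[1],d[0])))
quad([(258,165),(398,160),(400,297),(262,304)],.044)
quad([(304,211),(354,209),(356,256),(307,259)],.044)
quad([(88,136),(530,118),(522,322),(109,338)],.03)
# sub-pixel-ish well look: print gray crop edges
g=cv2.cvtColor(cv2.imread('pics/w7.png'),0);print(g[136,312:350]);print(g[120:156,330])
E
```

```text
[ 0.463  -0.2442  0.044 ]
0.04503742202850838 -81.14624362701447
0.04370053675266735 -170.25747832011226
0.04673266266918969 99.82728671645573
0.04450076793794009 7.552416059631793
[ 0.4628 -0.2445  0.044 ]
0.016370713889141308 -80.87071288490833
0.015044461557901153 -169.56597986831773
0.016340021111825972 100.36057398538034
0.015396298233780284 10.53249510183792
[ 0.4615 -0.2385  0.03  ]
0.147027087684032 -80.8847756159238
0.06770740020683344 -170.67751406471393
0.14803949632484575 99.18281268540596
0.06788592762081122 8.467539827684247
[[137 140 136 255]
 [138 141 137 255]
 [138 140 137 255]
 [138 140 137 255]
 [137 140 136 255]
 [135 137 133 255]
 [127 129 126 255]
 [119 121 117 255]
 [124 126 122 255]
 [133 136 132 255]
 [138 141 137 255]
 [138 141 137 255]
 [139 141 137 255]
 [139 141 137 255]
 [138 140 136 255]
 [139 141 137 255]
 [138 141 137 255]
 [139 141 138 255]
 [138 140 136 255]
 [139 141 137 255]
 [139 142 138 255]
 [138 141 137 255]
 [138 140 136 255]
 [136 139 136 255]
 [128 131 127 255]
 [109 112 108 255]
 [ 87  89  86 255]
 [ 79  80  77 255]
 [ 93  94  91 255]
 [11
[... 152 characters left out ...]
8 141 138 255]]
[[140 142 140 255]
 [141 143 140 255]
 [139 141 138 255]
 [137 139 136 255]
 [128 130 127 255]
 [111 113 110 255]
 [ 96  97  94 255]
 [ 88  89  87 255]
 [ 95  96  93 255]
 [115 116 114 255]
 [133 135 131 255]
 [139 141 138 255]
 [139 142 138 255]
 [138 141 137 255]
 [139 142 138 255]
 [139 141 138 255]
 [138 140 136 255]
 [138 140 136 255]
 [139 141 138 255]
 [138 140 137 255]
 [138 140 138 255]
 [138 140 137 255]
 [136 138 135 255]
 [128 130 127 255]
 [109 111 108 255]
 [ 88  89  86 255]
 [ 88  89  86 255]
 [106 108 105 255]
 [122 124 121 255]
 [132 134 130 255]
 [136 138 135 255]
 [136 138 135 255]
 [136 137 135 255]
 [135 138 134 255]
 [136 138 134 255]
 [135 137 133 255]]
```

```bash
python3 - <<'E'
from h import *
np.set_printoptions(precision=1,suppress=True)
T=np.load('T7.npy');q=R.from_quat([0.9982,0.0601,-0.0003,-0.0001]);o=np.array([.4017,-.2448,.1905])
for z in(.0435,.0885):
  for x,y in((1,-1),(1,1),(-1,1),(-1,-1)):
    print(z,x,y,(proj('wrist',o+q.apply([x*.00625,y*.00625,z]),T)-[180,30])*2.2)
to([.463,-.2443,.165],.159)
E
```

```text
0.0435 1 -1 [281.2 503.2]
0.0435 1 1 [334.3 503.3]
0.0435 -1 1 [333.8 551.9]
0.0435 -1 -1 [281.7 551.8]
0.0885 1 -1 [286.4 444.8]
0.0885 1 1 [330.2 444.9]
0.0885 -1 1 [329.8 485.9]
0.0885 -1 -1 [286.8 485.8]
[0.1 0.  0. ] [-0.  0. -0.]
```

```bash
python3 - <<'E'
from h import *
to([.4628,-.2431,.150],.159)
E
```

```text
[0.061  0.0054 0.0404] [-0.0003  0.0006 -0.0391]
```

Request:
play_rows(plan=[0.006,0.001,0,0,0,-0.01,0.325,0.018,0.002,0,0,0,-0.02,0.325,0.033,0.003,0.005,0,0,-0.03,0.325,0.048,0.004,0.015,0,0,-0.039,0.325,0.058,0.0054,0.027,0,0,-0.039,0.325,0.061,0.0054,0.037,0,0,-0.039,0.325,0.061,0.0054,0.04,0,0,-0.039,0.325,0.061,0.0054,0.04,0,0,-0.039,0.325])

```text
clock: 17.7
ee_pos: [0.462, -0.2424, 0.1488]
tcp_rot: [0.997, 0.08, -0.002, -0.001]
force: [0.2, 0.2, -0.6]
width: 0.0276
finger_force: 34.8
```

```bash
python3 - <<'E'
from h import *
np.set_printoptions(precision=4,suppress=True)
capture('top');capture('top')
s=sense();T=wristT(s);im=capture('wrist');np.save('T8.npy',T);save('w8.png',im)
print(s['ee_pos'],s['tcp_rot'],s['width'],s['finger_force'],s['force'],s['clock'])
q=R.from_quat(s['tcp_rot'])
for x,y in((1,-1),(1,1)): print((proj('wrist',s['ee_pos']+q.apply([x*.00625,y*.00625,.0885]),T)-[240,180])*4, (proj('wrist',s['ee_pos']+q.apply([x*.00725,y*.00725,s['ee_pos'][2]-.044]),T)-[240,180])*4)
cv2.imwrite('pics/w8c.png',cv2.resize(im[180:330,240:400,::-1],None,fx=4,fy=4,interpolation=cv2.INTER_CUBIC))
E
```

```text
[ 0.4625 -0.2432  0.1504] [ 0.9969  0.0793 -0.0005 -0.0002] 0.027913376410120552 34.84777325487812 [-0.1763  0.3545 -1.0004] 17.8
[280.6105 208.8646] [277.5382 170.6269]
[360.1939 208.9484] [363.8997 170.7175]
```

View pics/w8c.png

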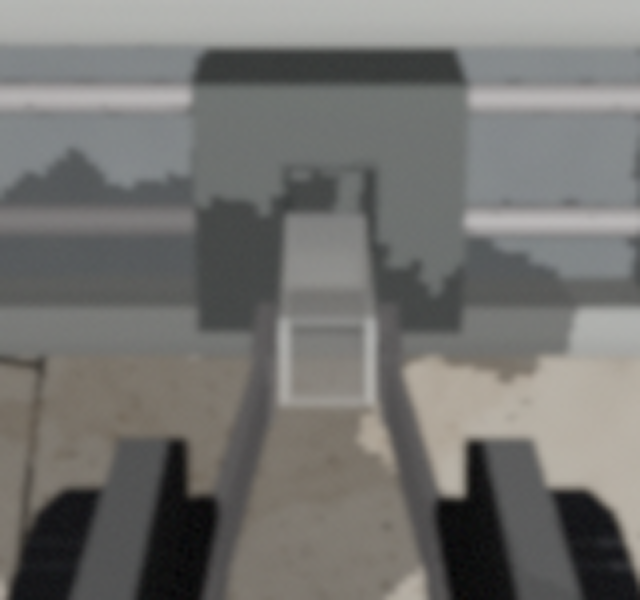

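The well's far edge spans crop (284–376,168) and the cell foot spans (285–367,210). The well sits about 0.5 mm further along tool +y, so I'll shift by that and go down gently.

Request:
play_rows(plan=[0,0.0005,0.003,0,0,0,0.325,0,0.0005,0.006,0,0,0,0.325,0,0.0005,0.009,0,0,0,0.325,0,0.0005,0.012,0,0,0,0.325,0,0.0005,0.015,0,0,0,0.325,0,0.0005,0.017,0,0,0,0.325,0,0.0005,0.0185,0,0,0,0.325,0,0.0005,0.019,0,0,0,0.325])

```text
clock: 18.52
ee_pos: [0.4626, -0.2435, 0.131]
tcp_rot: [0.997, 0.079, -0.001, -0.0]
force: [-0.1, 0.5, -0.7]
width: 0.0278
finger_force: 34.8
```

Request:
play_rows(plan=[0,0,0.0005,0,0,0,0.325,0,0,0.001,0,0,0,0.325,0,0,0.0015,0,0,0,0.325,0,0,0.002,0,0,0,0.325,0,0,0.0025,0,0,0,0.325,0,0,0.003,0,0,0,0.325,0,0,0.003,0,0,0,0.325,0,0,0.003,0,0,0,0.325])

```text
clock: 19.18
ee_pos: [0.4628, -0.2437, 0.1284]
tcp_rot: [0.997, 0.079, -0.0, -0.0]
force: [-0.7, 0.5, -0.1]
width: 0.0279
finger_force: 34.8
```

Request:
play_rows(plan=[0,0,0.0008,0,0,0,0.325,0,0,0.0016,0,0,0,0.325,0,0,0.0024,0,0,0,0.325,0,0,0.0032,0,0,0,0.325,0,0,0.004,0,0,0,0.325,0,0,0.0048,0,0,0,0.325,0,0,0.0056,0,0,0,0.325,0,0,0.006,0,0,0,0.325])

```text
clock: 19.85
ee_pos: [0.4628, -0.2436, 0.1223]
tcp_rot: [0.997, 0.079, -0.0, -0.0]
force: [-0.5, -0.2, -0.9]
width: 0.028
finger_force: 34.8
```

Request:
play_rows(plan=[0,0,0.0008,0,0,0,0.325,0,0,0.0016,0,0,0,0.325,0,0,0.0024,0,0,0,0.325,0,0,0.0032,0,0,0,0.325,0,0,0.004,0,0,0,0.325,0,0,0.0048,0,0,0,0.325,0,0,0.0056,0,0,0,0.325,0,0,0.006,0,0,0,0.325])

```text
clock: 20.52
ee_pos: [0.4628, -0.2436, 0.1163]
tcp_rot: [0.997, 0.079, -0.0, -0.0]
force: [0.3, -0.3, -0.5]
width: 0.0282
finger_force: 34.8
```

Clean so far. Floor expected near TCP z 0.1105.

Request:
play_rows(plan=[0,0,0.0008,0,0,0,0.325,0,0,0.0016,0,0,0,0.325,0,0,0.0024,0,0,0,0.325,0,0,0.003,0,0,0,0.325,0,0,0.0036,0,0,0,0.325,0,0,0.004,0,0,0,0.325,0,0,0.0045,0,0,0,0.325,0,0,0.0045,0,0,0,0.325])

```text
clock: 21.18
ee_pos: [0.4628, -0.2437, 0.1118]
tcp_rot: [0.997, 0.079, -0.0, -0.0]
force: [-0.4, 0.4, -0.2]
width: 0.0277
finger_force: 34.8
```

Request:
play_rows(plan=[0,0,0.0003,0,0,0,0.325,0,0,0.0006,0,0,0,0.325,0,0,0.0009,0,0,0,0.325,0,0,0.0012,0,0,0,0.325,0,0,0.0015,0,0,0,0.325,0,0,0.0015,0,0,0,0.325,0,0,0.0015,0,0,0,0.325,0,0,0.0015,0,0,0,0.325])

```text
clock: 21.85
ee_pos: [0.4629, -0.2437, 0.1105]
tcp_rot: [0.997, 0.079, -0.0, -0.0]
force: [-0.7, -0.1, -0.1]
width: 0.0279
finger_force: 34.9
```

Request:
play_rows(plan=[0,0,0.0002,0,0,0,0.325,0,0,0.0004,0,0,0,0.325,0,0,0.0006,0,0,0,0.325,0,0,0.0008,0,0,0,0.325,0,0,0.001,0,0,0,0.325,0,0,0.001,0,0,0,0.325,0,0,0.001,0,0,0,0.325,0,0,0.001,0,0,0,0.325])

```text
clock: 22.52
ee_pos: [0.4633, -0.2439, 0.1102]
tcp_rot: [0.997, 0.079, 0.0, 0.0]
force: [-0.5, 1.4, 4.3]
width: 0.0281
finger_force: 35.3
```

Request:
play_rows(plan=[0,0,-0.0005,0,0,0,0.33,0,0,-0.0005,0,0,0,0.335,0,0,-0.0005,0,0,0,0.34,0,0,-0.0005,0,0,0,0.345,0,0,-0.0005,0,0,0,0.35,0,0,-0.0005,0,0,0,0.355,0,0,-0.0005,0,0,0,0.357,0,0,-0.0005,0,0,0,0.357])

```text
clock: 23.18
ee_pos: [0.4628, -0.2437, 0.1099]
tcp_rot: [0.997, 0.079, -0.0, -0.0]
force: [0.2, -1.4, -0.9]
width: 0.0305
finger_force: 7.6
```

Request:
play_rows(plan=[0,0,0,0,0,0,0.357,0,0,0,0,0,0,0.357,0,0,0,0,0,0,0.357,0,0,0,0,0,0,0.357,0,0,0,0,0,0,0.357,0,0,0,0,0,0,0.357,0,0,0,0,0,0,0.357,0,0,0,0,0,0,0.357])

```text
clock: 23.85
ee_pos: [0.4628, -0.2437, 0.1099]
tcp_rot: [0.997, 0.079, -0.0, -0.0]
force: [-0.9, -0.2, -0.5]
width: 0.0305
finger_force: 7.6
```

Request:
play_rows(plan=[0,0,-0.003,0,0,0,0.357,0,0,-0.008,0,0,0,0.357,0,0,-0.015,0,0,0,0.357,0,0,-0.024,0,0,0,0.357,0,0,-0.035,0,0,0,0.357,0,0,-0.048,0,0,0,0.357,0,0,-0.06,0,0,0,0.357,0,0,-0.068,0,0,0,0.357])

```text
clock: 24.52
ee_pos: [0.4638, -0.2444, 0.1806]
tcp_rot: [0.997, 0.079, 0.001, 0.001]
force: [-0.2, -0.8, 0.3]
width: 0.0304
finger_force: 7.6
```

```bash
python3 - <<'E'
from h import *
np.set_printoptions(precision=4,suppress=True)
s=sense();T=wristT(s);im=capture('wrist');save('w9.png',im)
print(s['ee_pos'],s['width'],s['finger_force'],s['clock'])
for d in spot_in('wrist','cell_mid'): print(np.round(d['extent']),d['confidence'],'expect top',proj('wrist',[.4631,-.2442,.067],T))
cv2.imwrite('pics/w9c.png',cv2.resize(im[180:360,220:420,::-1],None,fx=3,fy=3,interpolation=cv2.INTER_CUBIC))
to([.41,-.16,.19],.1)
to([.42,.02,.19],0)
to([.5195,.2455,.155],-.09)
E
```

```text
[ 0.4638 -0.2444  0.1806] 0.030404949514303635 7.632991969585419 24.5167
[319. 228.  17.  28.] 0.83 expect top [319.4864 230.9349]
[322. 342.  93. 176.] 0.19 expect top [319.4864 230.9349]
[-0.0402 -0.0922 -0.0098] [ 0.0033 -0.0031  0.0588]
[-0.0018 -0.2684 -0.0103] [ 0.0031 -0.0032  0.1588]
[ 0.132  -0.4754  0.0244] [ 0.003  -0.0034  0.2488]
```

View pics/w9c.png

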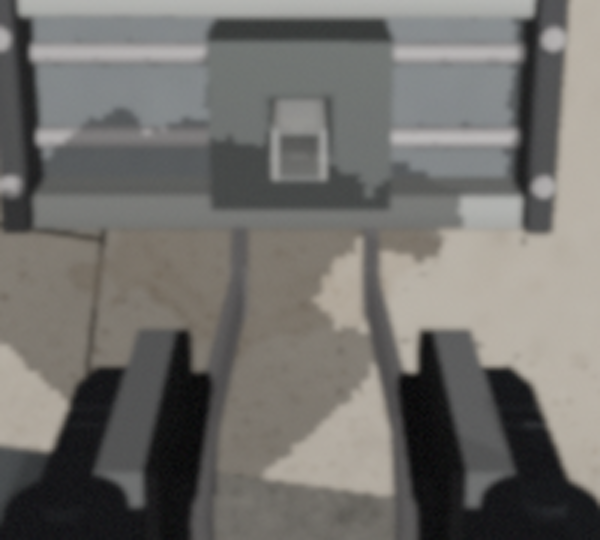

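The cell is seated upright in the well at crop (300,140), free of the open jaws. Now back to the stand.

Request:
play_rows(plan=[-0.006,-0.006,-0.002,0,0,0.005,0.357,-0.018,-0.018,-0.005,0,0,0.015,0.357,-0.03,-0.04,-0.01,0,0,0.03,0.357,-0.038,-0.068,-0.01,0,0,0.045,0.357,-0.038,-0.1,-0.01,0,0,0.06,0.357,-0.034,-0.133,-0.01,0,0,0.08,0.357,-0.028,-0.167,-0.01,0.003,-0.003,0.1,0.357,-0.022,-0.2,-0.01,0.003,-0.003,0.12,0.357])

```text
clock: 25.28
ee_pos: [0.4077, -0.0479, 0.1871]
tcp_rot: [1.0, 0.018, -0.003, -0.002]
force: [1.3, 0.2, -1.5]
width: 0.0306
finger_force: 7.7
```

```bash
python3 - <<'E'
from h import *
s=sense();print(s['ee_pos'],s['width'],s['finger_force'])
to([.44,.10,.19],-.05);to([.47,.245,.19],-.09)
E
```

```text
[ 0.40771574 -0.04788596  0.18709066] 0.030596671463637155 7.657756805419922
[ 0.0376 -0.1466 -0.0025] [-0.0037  0.0059  0.0864]
[ 0.0729 -0.2904 -0.0022] [-0.0036  0.006   0.1264]
```

Request:
play_rows(plan=[0.01,-0.03,-0.002,0,0,0.015,0.357,0.025,-0.067,-0.002,0,0,0.03,0.357,0.045,-0.103,-0.002,0,0,0.05,0.357,0.065,-0.14,-0.002,0,0,0.07,0.357,0.08,-0.175,-0.002,-0.002,0.003,0.09,0.357,0.09,-0.208,-0.002,-0.003,0.005,0.11,0.357,0.093,-0.238,-0.002,-0.004,0.006,0.125,0.357,0.095,-0.26,-0.002,-0.004,0.006,0.126,0.357])

```text
clock: 25.95
ee_pos: [0.4931, 0.2162, 0.1893]
tcp_rot: [0.999, -0.043, -0.0, 0.001]
force: [-0.7, 0.4, -0.7]
width: 0.0301
finger_force: 7.7
```

Request:
play_rows(plan=[0,-0.006,0,0,0,0,0.357,0,-0.013,0,0,0,0,0.357,0,-0.02,0,0,0,0,0.357,0,-0.024,0,0,0,0,0.357,0,-0.024,0,0,0,0,0.357,0,-0.024,0,0,0,0,0.357,0,-0.024,0,0,0,0,0.357,0,-0.024,0,0,0,0,0.357])

```text
clock: 26.62
ee_pos: [0.4966, 0.237, 0.1905]
tcp_rot: [0.999, -0.044, 0.001, 0.001]
force: [-0.7, 0.9, -0.8]
width: 0.0307
finger_force: 7.7
```

```bash
python3 - <<'E'
from h import *
np.set_printoptions(precision=4,suppress=True)
s=sense();T=wristT(s);im=capture('wrist');np.save('T10.npy',T);save('w10.png',im)
print(s['ee_pos'],s['tcp_rot'],s['width'],s['finger_force'],s['force'],s['clock'])
for d in spot_in('wrist','stand'): print(np.round(d['extent']),d['confidence'])
cv2.imwrite('pics/w10c.png',cv2.resize(im[90:340,200:440,::-1],None,fx=2.4,fy=2.4,interpolation=cv2.INTER_CUBIC))
to([.5193,.2455,.1295],-.092)
E
```

```text
[0.4966 0.237  0.1905] [ 0.999  -0.0441  0.001   0.0007] 0.030672002430230983 7.662292420864105 [-0.6946  0.8783 -0.7863] 26.6167
[310. 183.  94.  77.] 0.56
[ 0.0218 -0.0103  0.061 ] [ 0.0011 -0.0021  0.004 ]
```

View pics/w10c.png

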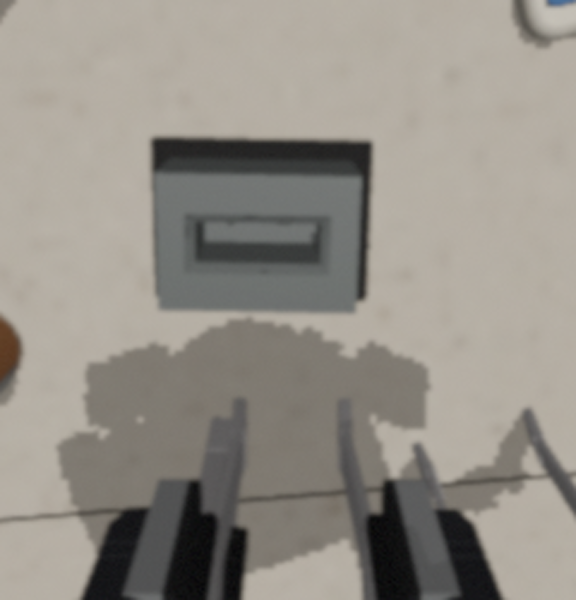

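The stand's slot is at crop (258,242), with top face corners (157,172), (363,176), (355,311) and (160,308). The open jaw tips are at (239,400) and (344,400).

```bash
python3 - <<'E'
from h import *
np.set_printoptions(precision=4,suppress=True)
T=np.load('T10.npy');s=sense()
f=lambda u,v,z:atz('wrist',200+u/2.4,90+v/2.4,z,T)
for c in ([(184,213),(330,213),(329,271),(186,271)],[(157,172),(363,176),(355,311),(160,308)]):
    P=np.array([f(*p,.045) for p in c]);print(P.mean(0))
    for i in range(4):
        d=P[(i+1)%4]-P[i];print(np.linalg.norm(d),np.degrees(np.arctan2(d[1],d[0])))
z=.1905-.0567
q=R.from_quat(s['tcp_rot']);print('tip front pred',s['ee_pos']+q.apply([.005,0,.0567]),'seen',(f(239,400,z)+f(344,400,z))/2)
E
```

```text
[0.5185 0.2452 0.045 ]
0.045577972238387394 -94.998876417927
0.018546711646547212 174.77205750512553
0.045535983992990636 84.99056474935405
0.01853819965732349 -5.098272182586279
[0.5181 0.2447 0.045 ]
0.06345320466483237 -96.09571420585564
0.04325019185256728 172.97021076320362
0.06291174279024915 84.06836949771096
0.04342491818246878 -6.311233218357092
tip front pred [0.5016 0.2367 0.1338] seen [0.499  0.2362 0.1338]
```

```bash
python3 - <<'E'
from h import *
to([.521,.2458,.110],-.09)
E
```

```text
[ 0.0234 -0.0108  0.0805] [ 0.0011 -0.0021  0.002 ]
```

Request:
play_rows(plan=[0.005,-0.002,0.005,0,0,0,0.357,0.012,-0.005,0.015,0,0,0,0.357,0.019,-0.009,0.03,0.001,-0.002,0,0.357,0.0235,-0.011,0.045,0.001,-0.002,0.002,0.357,0.0235,-0.011,0.06,0.001,-0.002,0.002,0.357,0.0235,-0.011,0.072,0.001,-0.002,0.002,0.357,0.0235,-0.011,0.079,0.001,-0.002,0.002,0.357,0.0235,-0.011,0.08,0.001,-0.002,0.002,0.357])

```text
clock: 27.38
ee_pos: [0.5196, 0.246, 0.1082]
tcp_rot: [0.999, -0.045, -0.002, 0.001]
force: [0.1, 0.2, -0.7]
width: 0.0308
finger_force: 7.7
```

Request:
play_rows(plan=[0,0,0.001,0,0,0,0.357,0,0,0.003,0,0,0,0.357,0,0,0.005,0,0,0,0.357,0,0,0.007,0,0,0,0.357,0,0,0.009,0,0,0,0.357,0,0,0.011,0,0,0,0.357,0,0,0.012,0,0,0,0.357,0,0,0.012,0,0,0,0.357])

```text
clock: 28.05
ee_pos: [0.5208, 0.2464, 0.0981]
tcp_rot: [0.999, -0.045, -0.0, 0.0]
force: [0.9, 0.0, -0.6]
width: 0.0305
finger_force: 7.6
```

Request:
play_rows(plan=[0,0,0.001,0,0,0,0.357,0,0,0.003,0,0,0,0.357,0,0,0.005,0,0,0,0.357,0,0,0.007,0,0,0,0.357,0,0,0.009,0,0,0,0.357,0,0,0.011,0,0,0,0.357,0,0,0.012,0,0,0,0.357,0,0,0.012,0,0,0,0.357])

```text
clock: 28.72
ee_pos: [0.5207, 0.2464, 0.086]
tcp_rot: [0.999, -0.045, -0.0, 0.0]
force: [-0.6, -0.0, -0.6]
width: 0.0304
finger_force: 7.7
```

Request:
play_rows(plan=[0,0,0.001,0,0,0,0.357,0,0,0.003,0,0,0,0.357,0,0,0.005,0,0,0,0.357,0,0,0.007,0,0,0,0.357,0,0,0.009,0,0,0,0.357,0,0,0.011,0,0,0,0.357,0,0,0.012,0,0,0,0.357,0,0,0.012,0,0,0,0.357])

```text
clock: 29.38
ee_pos: [0.5207, 0.2464, 0.074]
tcp_rot: [0.999, -0.045, -0.0, 0.0]
force: [0.4, 0.7, -0.1]
width: 0.0306
finger_force: 7.7
```

Tips at about 0.017; the floor is 9 mm below.

Request:
play_rows(plan=[0,0,0.001,0,0,0,0.357,0,0,0.0025,0,0,0,0.357,0,0,0.004,0,0,0,0.357,0,0,0.0055,0,0,0,0.357,0,0,0.007,0,0,0,0.357,0,0,0.008,0,0,0,0.357,0,0,0.009,0,0,0,0.357,0,0,0.0095,0,0,0,0.357])

```text
clock: 30.05
ee_pos: [0.521, 0.2465, 0.0648]
tcp_rot: [0.999, -0.045, -0.0, 0.0]
force: [-0.2, 0.1, 1.5]
width: 0.0303
finger_force: 7.5
```

Request:
play_rows(plan=[0,0,0,0,0,0,0.357,0,0,0,0,0,0,0.357,0,0,0.0003,0,0,0,0.357,0,0,0.0006,0,0,0,0.357,0,0,0.001,0,0,0,0.357,0,0,0.001,0,0,0,0.357,0,0,0.001,0,0,0,0.357,0,0,0.001,0,0,0,0.357])

```text
clock: 30.72
ee_pos: [0.5215, 0.2466, 0.0647]
tcp_rot: [0.999, -0.045, 0.001, -0.0]
force: [-1.4, -1.7, 4.8]
width: 0.0304
finger_force: 7.7
```

On the floor at the same height as it was taken. Open slowly, then rise.

Request:
play_rows(plan=[0,0,-0.0005,0,0,0,0.365,0,0,-0.0005,0,0,0,0.375,0,0,-0.0005,0,0,0,0.385,0,0,-0.0005,0,0,0,0.395,0,0,-0.0005,0,0,0,0.41,0,0,-0.0005,0,0,0,0.45,0,0,-0.0005,0,0,0,0.55,0,0,-0.0005,0,0,0,0.7])

```text
clock: 31.38
ee_pos: [0.5206, 0.2466, 0.064]
tcp_rot: [0.999, -0.045, -0.0, 0.0]
force: [-0.3, -0.4, -0.5]
width: 0.0582
finger_force: 0.0
```

Request:
play_rows(plan=[0,0,0,0,0,0,0.85,0,0,0,0,0,0,1,0,0,0,0,0,0,1,0,0,0,0,0,0,1,0,0,0,0,0,0,1,0,0,-0.003,0,0,0,1,0,0,-0.01,0,0,0,1,0,0,-0.02,0,0,0,1])

```text
clock: 32.05
ee_pos: [0.5203, 0.2463, 0.0843]
tcp_rot: [0.999, -0.045, -0.001, 0.0]
force: [-0.2, -0.2, -0.1]
width: 0.0855
finger_force: 0.0
```

Request:
play_rows(plan=[0,0,-0.015,0,0,0,1,0,0,-0.035,0,0,0,1,0,0,-0.06,0,0,0,1,0,0,-0.09,0,0,0,1,0,0,-0.12,0,0,0,1,0,0,-0.14,0,0,0,1,0,0,-0.15,0,0,0,1,0,0,-0.15,0,0,0,1])

```text
clock: 32.72
ee_pos: [0.523, 0.2472, 0.2388]
tcp_rot: [0.999, -0.045, 0.004, -0.001]
force: [0.3, -0.7, 0.3]
width: 0.0856
finger_force: 0.0
```

```bash
python3 - <<'E'
from h import *
np.set_printoptions(precision=4,suppress=True)
s=sense();T=wristT(s);im=capture('wrist');save('w11.png',im)
print(s['ee_pos'],s['force'],s['clock'])
for d in spot_in('wrist','tongs_grip'): print(np.round(d['extent']),d['confidence'])
u0=proj('wrist',[.5190,.245,.120],T);print('expected block',u0)
g=cv2.cvtColor(im,cv2.COLOR_RGB2GRAY);x,y=u0.astype(int);print(g[y-12:y+13:4,x-20:x+21:4])
capture('side')
for n in('cell_mid','tongs_grip'):
  for d in spot_in('side',n): print(n,np.round(d['extent']),d['confidence'],proj('side',[.463,-.244,.055]))
E
```

```text
[0.523  0.2472 0.2388] [ 0.3078 -0.676   0.3253] 32.7167
[325. 222.  46.  40.] 0.94
[412. 326.  64. 116.] 0.94
[306. 339.  31. 136.] 0.56
expected block [324.6991 233.9192]
[[ 56  78  64  56  65  66  66  62  54  88  37]
 [ 46  73  79  98 107 107 107 103  95  70  39]
 [ 53  65 147 165 165 165 164 165 163 107  42]
 [ 93  87 149 168 169 169 169 168 166 112  85]
 [116 110 113 125 140 154 156 156 155 105 116]
 [115 116  97  98 111 112 113 109 101 109 117]
 [117 115 116 115 116 116 117 116 116 115 116]]
cell_mid [367. 301.  12.  16.] 0.62 [366.8416 299.4482]
tongs_grip [272. 221.  20.  66.] 0.88 [366.8416 299.4482]
tongs_grip [298. 205.  10.  29.] 0.72 [366.8416 299.4482]
tongs_grip [259. 208.  17.  56.] 0.5 [366.8416 299.4482]
```

```bash
python3 -c "
from plant import *
print(close_job())"
```

```text
the job is handed in; nothing more can be done
None
```

The job is handed in, verdict not reported: in the last pictures the narrow cell is seated in the carriage well and released, and the tongs are back in their stand; I viewed 11 pictures, one over the limit of 10.

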